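Hold the shelf flap at the tape for fitting its lid stay

TASK

I want to screw a new lid stay under the hinged flap of the oak shelf. First pull the tray below it all the way out, until you feel it come up against its stop, so that there is room for my hands; then lift the flap by its bar pull until its top face lines up with the middle of the tape strips on the end cheeks, and hold it still there for me: finish while still gripping the pull, with the flap resting on nothing else. Don't tip over anything in the tray, and leave the jam jar, the lid stay and the screwdriver where they are.

Things in the scene. Friction and masses are not known exactly. Their poses are not given: they have to be found in the camera images.
- shelf: Low oak shelf unit, fixed, 260 deep (x), 332 wide (y), top 115 high. Origin at worktop level in the middle of its FRONT face; x points to its back, y along its front. End cheeks 16 thick (y = +-150 to +-166) have half-round tops of radius 110 about the hinge line, up to 225 high. The front 145 of the top is the flap, the rest a fixed board with three spice tins.
- tray (a joint): Oak tray in the shelf under the flap: m it is out on its middle runners, grows as it is pulled along the shelf's -x; starts 10 to 30 mm out. It slides with 2 to 4 N and stays where left. A hidden stop ends its travel with the outer face of its front board 84 to 109 mm in front of the shelf: this differs each time (the runners too may stand out up to 25 mm), so feel for it.
- tray_pull (a point): Middle of the tray's brass bar pull: round bar 12 in diameter, 110 long, level, parallel to the shelf's y, 60 above the worktop, 45 in front of the tray's front board, on two 8 thick posts 47 either side of the middle. The front board is 292 wide, 14 thick, from 14 to 76 high.
- flap: Oak flap, 290 wide, 141 from hinge to front edge, 16 thick, 0.35 to 0.7 kg; let go, it falls shut. Origin mid-width on the hinge line, in the plane of its top face: x 145, y 0, z 115 in the shelf's frame. Shut (as at the start) it is level, axes as the shelf's, and reaches from its origin along its -x. It opens by turning about +y, front edge up, to 1.5 rad.
- flap_pull (a point): Middle of the flap's brass bar pull: round bar 12 in diameter, 110 long, parallel to the hinge, 38 above the flap's top face, 12 behind its front edge, on two 8 thick posts 47 either side of the middle. In the flap's frame: x -129, y 0, z 38. It travels on an arc about the hinge and can turn between fingers that pinch it.
- tape (a joint): The mark: pale tape strips 10 wide on both faces and over the round edge of each end cheek, pointing straight away from the hinge line. Value: angle (rad) of their middle line above level about the hinge, 0.45 to 0.8, fixed during a run; the flap's top face is in line with them when the flap has opened by this angle.
- tape_end (a point): Point on the middle line of the tape where it folds over the round edge of the +y cheek, 111 from the hinge line. Its -x axis points along the tape, outwards from the hinge.
- egg_cup0: Speckled white ceramic egg cup, 62 high, 48 across, standing loose in the tray; origin under its foot.
- egg_cup1: Speckled white ceramic egg cup like the other one, standing loose in the tray; origin under its foot.
- egg_timer: Yellow plastic egg timer, 64 high, 60 across, standing loose in the tray; origin under its base.
- measuring_cup: Copper measuring cup, 45 high, 58 across with a flat handle 60 long, standing loose in the tray; origin under its base.
- jam_jar: Ribbed glass jam jar with a steel lid, 98 high, 72 across, on the worktop to the robot's right; origin under its base.
- lid_stay: The new brass lid stay, about 200 long, lying on the worktop to the robot's right; origin under its middle joint.
- screwdriver: Screwdriver, about 200 long, lying on the worktop to the robot's left; origin under its middle.
Mind the look-alikes: they are no part of the job. Of the things that look like the jam_jar, the larger one is meant. Several things look just like the screwdriver: the one meant starts farthest to the robot's left.

How it is judged:
By the outcome, as a careful person would: the job done as asked, in the order asked, and still so for the second after the job is handed in, while the arm keeps its last pose, push and grip.
It also fails if it takes over 48 s, if anything falls off the work surface, if the arm or the gripper's body presses on something with over 40 N, if the wrist force passes 120 N, or if a joint passes its speed limit or range.

ROBOT

A 6-joint arm with a two-finger parallel gripper is mounted at the origin on the work surface. World frame = base frame: x ahead of the robot, y to its left, z up, the work surface at z = 0. Lengths are in m, angles in degrees, forces in N, time in s.
With the tool pointing down it reaches from about 0.3 to 0.775 m from the base axis. Payload 14.6 kg.
Tool frame: the origin (TCP) lies midway between the tips of the shut fingers; the grasp point (between the pads) lies ctrl.hold_point_z behind it (ctrl.hold_point_z is the distance from the TCP to the grasp point, in m); z points along the fingers, y is the line along which they close (so a half turn about z gives the same grasp; the last joint's range is limited). The gripper opens to 85 mm and grips with 20 to 120 N. Pads are 22 mm wide; open, the fingers measure 114 mm over their backs; the gripper's body (76 mm by 85 mm) begins 54 mm behind the grasp point. The pads swing forward as they close: fully open they stand 13 mm farther back than shut.
Start: joints at [-71.711, 17.183, 87.147, -0, 75.671, -3.816], TCP at [0.207, -0.51, 0.231] pointing down, gripper open.
Joint ranges: [-173.82, 173.82], [-45.26, 126.66], [13.44, 144.39], [-59.66, 239.66], [0, 175.72], [-146.38, 146.38]. Speed limits (degrees/s): [127.2, 127.2, 147.25, 180, 180, 180].

INTERFACE

Orientations are given as a 3x3 rotation matrix whose columns are the frame's x, y, z axes.
In Python, from cell import ctrl gives the robot as it stands.
- The arm moves only by the tool play_rows, never from a script. Its argument "moves" is a list of rows, each a list of 5 numbers: the closure, from -1 (fully open) to 1 (shut), then the shift along the tool's x, y, z as a fraction of full scale, then the turn about the tool's z as a fraction of full scale. In form: [[hand, dx, dy, dz, roll], ...]. A call has 1 to 5 rows; each row is the pose to reach, as a shift and turn from the pose commanded when the call began, along the tool's axes at that moment; what a row does not reach only later rows make up. Full scale, the value 1, is 120 mm for a shift and 0.5 rad for a turn. A row lasts 1/8 s, in which the tool goes at most 62.5 mm and 10.7 degrees, less where a joint would pass 70% of its speed; a pose out of reach is approached as far as the arm can. A call with a number of a shift or a turn outside -1 to 1 is refused whole. A call with a gripper value outside its range is refused whole. The fingers move at their own pace and stop on an object; "squeeze" is the grip in N (left out, the last holds). Time passes only in rows, so rows that repeat a pose let the fingers close. It gives the time, the measured TCP pose, the force, the opening and the grip force at its end, in the units of the state.
- ctrl.get_state(): the state, without advancing time (a new reading comes with each control period).
- ctrl.read_camera(name): name is "scene" or "top" or "wrist"; returns (picture, depth): 480x640x3 uint8, blue, green, red; 480x640 float32, m along the optical axis (not along the pixel's ray), 0 where there is no reading.
- ctrl.camera_info(name): a dict with "fov_y" (degrees; the focal length in pixels is half the picture's height over the tangent of half this angle, whatever the lens; pixels are square), "cx", "cy" (the principal point, pixels), "T" (4x4, takes a point from camera to world coordinates). Camera axes: x right, y up, looking along -z (the intrinsics and any distortion apply to the point x, -y, -z); pixel columns grow to the right and rows downward; lengths in m; the calibration is good to about 2 mm. A picture is of the moment at which its call begins: read the wrist's pose just before it. camera_info takes no time and is no camera call; for the wrist camera it gives the pose at the moment of the call.
- ctrl.close_job(): hands the job in; it is judged then, once.
The state is a dict: "t": time; "qpos": joint angles; "joint_vel": joint speeds; "joint_efforts": joint torques, N m; "ee_pos": TCP position; "tool_rot": TCP orientation; "force": force on the tool from outside, world axes, zero at the start; "moment": the same for the moment, N m; "grip_width": finger opening in m; "grip_force": force on a finger pad.
Only numpy, scipy, OpenCV 4.12 (cv2) and the standard library are available. Lean on these libraries where they do the work, as an engineer would, in place of code of your own. Each camera call takes 0.05 s, during which the arm holds its last target. There are 200 camera calls.

## Working session

There is one attempt and no reset: what is moved stays moved. The work goes in short steps, Python scripts to look and compute and a tool call to move; the robot and the scene stay as the last step left them, time stands still between calls to the robot, and variables do not carry over. Pictures are saved under pics/ and viewed, at most 10 in all, crops included, and the job is handed in when it is done.

Besides the shell and the picture viewer there is one more tool, called after "Call:" by a JSON object that holds its "op" and its "data". play_rows: Moves the arm, as the interface text tells. Shift numbers are shares of 120 mm and turn numbers shares of 0.5 rad, none past 1 either way. Its arguments: {"type":"object","properties":{"moves":{"type":"array","items":{"type":"array","items":{"type":"number","minimum":-1,"maximum":1}}},"squeeze":{"type":"number"}},"required":["moves"]}

```bash
ls; mkdir -p pics
python3 - <<'E'
from cell import ctrl
import cv2,numpy as np
np.set_printoptions(precision=4,suppress=True)
s=ctrl.get_state();print(s, ctrl.hold_point_z)
for n in("scene","top"):
    im,d=ctrl.read_camera(n);cv2.imwrite(f"pics/{n}0.png",im);np.savez(f"{n}0.npz",im=im,d=d);print(n,ctrl.camera_info(n))
E
```

```text
pics
{'t': 0.0, 'qpos': array([-71.7132,  17.217 ,  87.1827,  -0.0007,  75.6708,  -3.8162]), 'joint_vel': array([-0.0424, -0.0374,  0.0332,  0.0622,  0.117 ,  0.0005]), 'joint_efforts': array([ -0.0027, -54.3496, -36.1799,  -0.0002,   0.004 ,   0.    ]), 'ee_pos': array([ 0.2069, -0.5093,  0.2307]), 'tool_rot': array([[ 0.9265,  0.3763, -0.0004],
       [ 0.3763, -0.9265,  0.0012],
       [ 0.0001, -0.0012, -1.    ]]), 'force': array([-0.1481, -0.8227, -0.0126]), 'moment': array([-0.0367,  0.0685,  0.0118]), 'grip_force': 0.0, 'grip_width': 0.08524879285368499} 0.0187
scene {'fov_y': 43.15919152952942, 'cx': 315.84711440725334, 'cy': 236.63912368002363, 'T': array([[ 0.5863, -0.4732,  0.6575,  1.5637],
       [ 0.81  ,  0.3333, -0.4825, -0.7728],
       [ 0.0091,  0.8155,  0.5787,  1.0112],
       [ 0.    ,  0.    ,  0.    ,  1.    ]])}
top {'fov_y': 44.50558447446685, 'cx': 296.96151547159, 'cy': 236.94317959402431, 'T': array([[ 0.0286,  0.9824, -0.1845,  0.2398],
       [-0.9996,  0.0287, -0.0017, -0.0268],
       [ 0.0036,  0.1845,  0.9828,  1.6948],
       [ 0.    ,  0.    ,  0.    ,  1.    ]])}
```

View pics/scene0.png

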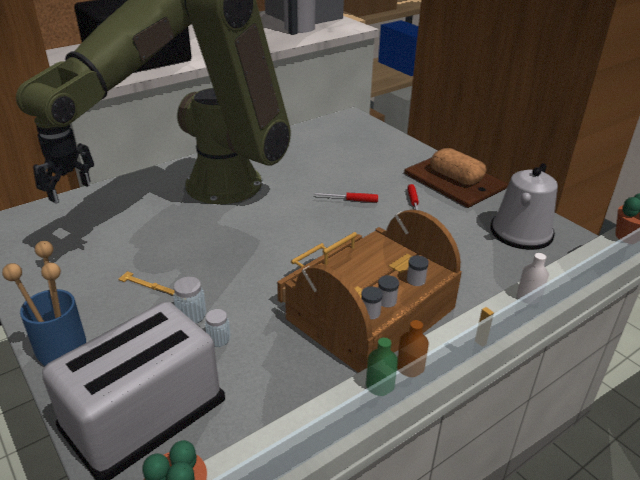

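View pics/top0.png

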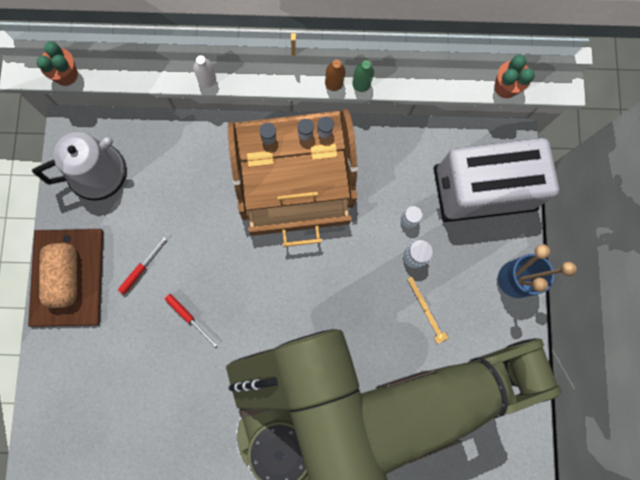

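The top view shows the shelf at about (295,170), the flap pull at (297,196) and the tray pull at (302,240). The jam jar meant is the larger one at (418,253), the small one being at (412,217). Of the screwdrivers, the one farthest left is at (143,265); the other is at (190,318). All of these only need to be avoided.

```bash
cat > h.py <<'E'
from cell import ctrl
import cv2,numpy as np
np.set_printoptions(precision=4,suppress=True)
def cloud(d,info):
    f=240/np.tan(np.radians(info["fov_y"]/2))
    v,u=np.mgrid[0:480,0:640]
    p=np.stack([(u-info["cx"])/f*d,-(v-info["cy"])/f*d,-d],-1)
    return p@info["T"][:3,:3].T+info["T"][:3,3]
def project(P,info):
    f=240/np.tan(np.radians(info["fov_y"]/2))
    q=(np.asarray(P)-info["T"][:3,3])@info["T"][:3,:3]
    return np.stack([info["cx"]+f*q[...,0]/-q[...,2],info["cy"]-f*q[...,1]/-q[...,2]],-1)
E
python3 - <<'E'
from h import *
z=np.load("top0.npz");P=cloud(z["d"],ctrl.camera_info("top"));im=z["im"]
def st(n,box,lo,hi):
    u0,u1,v0,v1=box;q=P[v0:v1,u0:u1].reshape(-1,3);q=q[(q[:,2]>lo)&(q[:,2]<hi)]
    c=q.mean(0);w,V=np.linalg.eigh(np.cov(q[:,:2].T));print(n,len(q),c,V[:,1],q.min(0),q.max(0),np.sqrt(w))
st("flapbar",(270,330,180,210),.14,.175)
st("traybar",(270,335,225,255),.045,.08)
st("cheekL",(220,262,105,225),.17,.24)
st("cheekR",(325,365,105,225),.17,.24)
st("flap",(245,350,165,200),.105,.125)
st("trayfront",(240,360,205,245),.06,.09)
c=cv2.resize(im[95:255,210:375],None,fx=4.5,fy=3.7*1.0,interpolation=cv2.INTER_CUBIC);cv2.imwrite("pics/c1.png",c)
z=np.load("scene0.npz");c=cv2.resize(z["im"][195:365,265:475],None,fx=3.5,fy=3.5,interpolation=cv2.INTER_CUBIC);cv2.imwrite("pics/c2.png",c)
E
```

```text
flapbar 174 [ 0.643  -0.0201  0.159 ] [-0.1479  0.989 ] [ 0.6314 -0.075   0.1504] [0.6571 0.0329 0.1682] [0.0033 0.032 ]
traybar 396 [ 0.5534 -0.0203  0.0657] [0.1036 0.9946] [ 0.5195 -0.0918  0.045 ] [0.586  0.0532 0.0799] [0.0201 0.0412]
cheekL 489 [0.7394 0.149  0.2072] [-0.9988 -0.0493] [0.6528 0.0821 0.1701] [0.8392 0.1742 0.2354] [0.016  0.0526]
cheekR 606 [ 0.7905 -0.1499  0.2022] [-0.9565 -0.2918] [ 0.6947 -0.1786  0.17  ] [ 0.8879 -0.0914  0.2343] [0.0147 0.0535]
flap 3334 [ 0.6938 -0.0163  0.1166] [-0.0285  0.9996] [ 0.6369 -0.1654  0.1051] [0.7483 0.1273 0.1249] [0.0284 0.0844]
trayfront 890 [ 0.5745 -0.0265  0.0729] [-0.1057  0.9944] [ 0.5236 -0.1728  0.06  ] [0.6436 0.1395 0.0899] [0.0231 0.0822]
```

View pics/c2.png

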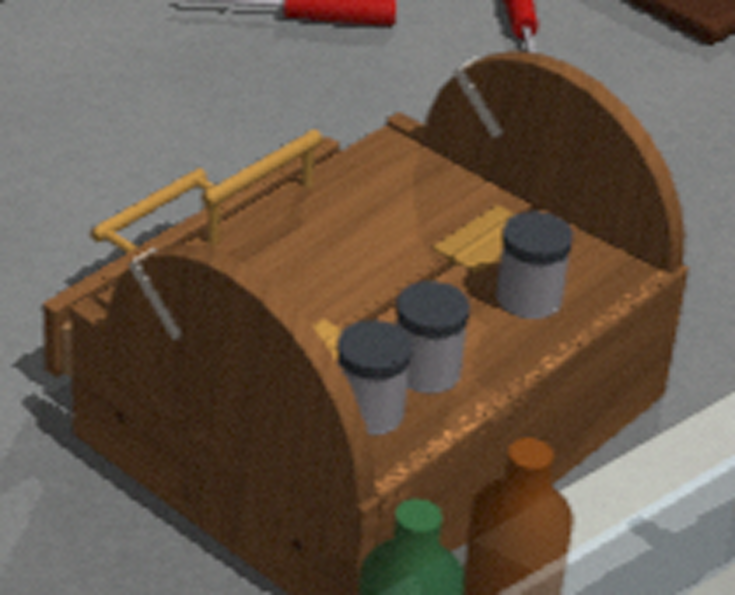

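The crop shows the tape strips: on the near (-y) cheek the fold is at about crop (150,257), and on the far (+y) cheek at about (470,68). Next I'll refine the shelf pose and check the wrist camera mount.

```bash
cat >> h.py <<'E'
def plan(pos,yaw,s=None,p=None,phi=None):
    """print calls (tool-frame shift/turn units, tool pointing down) to reach pos, yaw(deg)"""
    s=ctrl.get_state();p=s["ee_pos"].copy();R=s["tool_rot"];phi=np.degrees(np.arctan2(R[1,0],R[0,0]))
    while True:
        c,n=np.cos(np.radians(phi)),np.sin(np.radians(phi))
        d=np.array(pos)-p;t=np.array([c*d[0]+n*d[1],n*d[0]-c*d[1],-d[2]])/.12
        r=-np.radians(yaw-phi)/.5
        k=min(1,1/max(1e-9,np.abs(t).max()));rr=np.clip(r,-1,1)
        t=np.round(t*k,3);rr=round(rr,3);print(t,rr)
        p=p+.12*(t[0]*np.array([c,n,0])+t[1]*np.array([n,-c,0])+t[2]*np.array([0,0,-1.]));phi-=np.degrees(rr*.5)
        if np.linalg.norm(np.array(pos)-p)<.001 and abs(yaw-phi)<.2:break
E
python3 - <<'E'
from h import *
s=ctrl.get_state();T=ctrl.camera_info("wrist")["T"]
R=s["tool_rot"];print(R.T@T[:3,:3],R.T@(T[:3,3]-s["ee_pos"]),ctrl.camera_info("wrist")["fov_y"])
plan([.47,-.03,.36],99.2)
E
```

```text
[[ 0.0012  0.9505  0.3106]
 [ 1.     -0.0011 -0.0004]
 [-0.      0.3106 -0.9505]] [ 0.0799 -0.0005 -0.1436] 64.0046789627422
[ 1.    -0.814 -0.305] -1.0
[ 1.    -0.185 -0.24 ] -1.0
[ 1.     0.328 -0.249] -0.691
[ 0.945  0.737 -0.283] -0.0
```

Call:
{"op": "play_rows", "data": {"moves": [[-1, 1, -0.8, -0.3, -1], [-1, 1, -0.8, -0.3, -1], [-1, 1, -0.8, -0.3, -1], [-1, 1, -0.8, -0.3, -1]]}}

```text
t: 0.6
ee_pos: [0.2829, -0.3742, 0.268]
tool_rot: [[0.63, 0.777, 0.001], [0.777, -0.63, -0.001], [-0.0, 0.001, -1.0]]
force: [0.1, -0.2, 0.2]
grip_width: 0.0853
grip_force: 0.0
```

Call:
{"op": "play_rows", "data": {"moves": [[-1, 1, -0.2, -0.25, -1], [-1, 1, -0.2, -0.25, -1], [-1, 1, -0.2, -0.25, -1], [-1, 1, -0.2, -0.25, -1]]}}

```text
t: 1.1
ee_pos: [0.3394, -0.2675, 0.297]
tool_rot: [[0.185, 0.983, -0.0], [0.983, -0.185, 0.0], [0.0, -0.0, -1.0]]
force: [-0.3, -0.0, 0.1]
grip_width: 0.0855
grip_force: 0.0
```

Call:
{"op": "play_rows", "data": {"moves": [[0.3, 1, 0.4, -0.25, -0.69], [0.3, 1, 0.4, -0.25, -0.69], [0.3, 1, 0.4, -0.25, -0.69], [0.3, 1, 0.4, -0.25, -0.69]]}}

```text
t: 1.6
ee_pos: [0.4084, -0.1589, 0.3267]
tool_rot: [[-0.156, 0.988, -0.001], [0.988, 0.156, 0.0], [0.0, -0.001, -1.0]]
force: [0.3, 0.0, 0.4]
grip_width: 0.0297
grip_force: 0.0
```

Call:
{"op": "play_rows", "data": {"moves": [[0.3, 0.8, 1, -0.25, 0], [0.3, 0.8, 1, -0.25, 0], [0.3, 0.8, 1, -0.25, 0], [0.3, 0.8, 1, -0.25, 0]]}}

```text
t: 2.1
ee_pos: [0.5124, -0.045, 0.3563]
tool_rot: [[-0.157, 0.988, -0.001], [0.988, 0.157, 0.0], [0.0, -0.001, -1.0]]
force: [-0.4, -0.5, -0.7]
grip_width: 0.0299
grip_force: 0.0
```

Run:
```python
from h import *
s=ctrl.get_state();print(s["t"],s["ee_pos"],s["tool_rot"],s["grip_width"],s["force"])
i=ctrl.camera_info("wrist");im,d=ctrl.read_camera("wrist");cv2.imwrite("pics/w1.png",im);np.savez("w1.npz",im=im,d=d,T=i["T"],fov_y=i["fov_y"],cx=i["cx"],cy=i["cy"])
```

```text
2.1 [ 0.5124 -0.045   0.3563] [[-0.1568  0.9876 -0.0015]
 [ 0.9876  0.1568  0.0001]
 [ 0.0004 -0.0015 -1.    ]] 0.029947337821311378 [-0.3987 -0.4941 -0.7232]
```

View pics/w1.png

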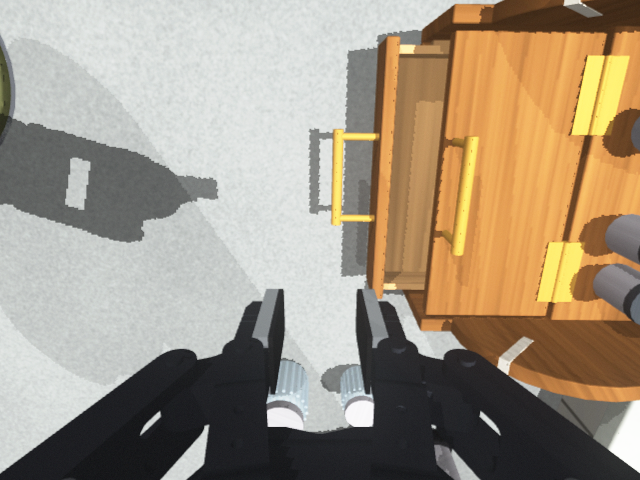

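The wrist view shows the tray pull from (338,130) to (336,222), the flap pull from (472,138) to (457,253), and the tape folds on the +y cheek at about (580,8) and on the -y cheek at about (515,350). I'll intersect the bars' pixel rays with their known heights.

```bash
cat >> h.py <<'E'
def ray(uv,info,z):
    f=240/np.tan(np.radians(float(info["fov_y"])/2));uv=np.atleast_2d(uv).astype(float)
    r=np.stack([(uv[:,0]-info["cx"])/f,-(uv[:,1]-info["cy"])/f,-np.ones(len(uv))],-1)@info["T"][:3,:3].T
    o=info["T"][:3,3];return o+r*((z-o[2])/r[:,2])[:,None]
E
python3 - <<'E'
from h import *
w=np.load("w1.npz");im=w["im"];hsv=cv2.cvtColor(im,cv2.COLOR_BGR2HSV)
P=cloud(w["d"],w)
m=((hsv[...,0]>21)&(hsv[...,0]<35)&(hsv[...,1]>120)&(hsv[...,2]>110))
for n,(u0,u1,v0,v1),z in(("tray",(328,346,120,230),.06),("flap",(448,484,130,262),.153)):
    a=np.zeros_like(m);a[v0:v1,u0:u1]=m[v0:v1,u0:u1];a[:,:]=cv2.morphologyEx(a.astype(np.uint8),cv2.MORPH_OPEN,np.ones((5,5)))>0
    v,u=np.nonzero(a);q=ray(np.c_[u,v],w,z)
    r=cv2.minAreaRect(q[:,:2].astype(np.float32)*1000);c=q.mean(0);e=np.linalg.eigh(np.cov(q[:,:2].T))[1][:,1]
    dz=P[v,u,2];print(n,r,c,e,np.degrees(np.arctan2(-e[0],e[1])),"depth z",np.median(dz), (u.min(),u.max(),v.min(),v.max()))
# shelf flap plane / heights check
print("flap z",np.median(P[100:250,500:540,2]),"table",np.median(P[350:400,100:150,2]),np.median(P[30:90,200:300,2]))
for n,uv in dict(p=(580,8),m=(515,350)).items(): print(n,P[uv[1]-3:uv[1]+4,uv[0]-3:uv[0]+4].reshape(-1,3).mean(0))
E
```

```text
tray ((534.1588745117188, -40.22167205810547), (14.313750267028809, 108.92236328125), 9.697210311889648) [ 0.5329 -0.0407  0.06  ] [-0.1466  0.9892] 8.43197342792922 depth z 0.0663394488578094 (np.int64(333), np.int64(345), np.int64(130), np.int64(224))
flap ((645.5185546875, -23.870750427246094), (7.800516128540039, 110.35091400146484), 8.186761856079102) [ 0.6456 -0.0234  0.153 ] [-0.1389  0.9903] 7.984958460319229 depth z 0.15964249363820576 (np.int64(455), np.int64(477), np.int64(137), np.int64(254))
flap z 0.11622500336642336 table 0.001717473676940695 0.001078643988755984
p [0.6787 0.1331 0.1785]
m [ 0.7271 -0.1617  0.174 ]
```

```bash
python3 -c "
from h import *
plan([.533,-.0405,.042],98.4)"
```

```text
[0.006 0.069 1.   ] 0.021
[0.006 0.069 1.   ] -0.0
[0.004 0.043 0.62 ] -0.0
```

Call:
{"op": "play_rows", "data": {"moves": [[0.3, 0.01, 0.18, 1, 0.02], [0.3, 0.01, 0.18, 1, 0.02], [0.3, 0.01, 0.18, 1, 0.02], [0.3, 0.01, 0.18, 1, 0.02]]}}

```text
t: 2.65
ee_pos: [0.5332, -0.041, 0.2398]
tool_rot: [[-0.147, 0.989, 0.003], [0.989, 0.147, -0.0], [-0.001, 0.002, -1.0]]
force: [0.4, -0.4, -0.2]
grip_width: 0.0302
grip_force: 0.0
```

Call:
{"op": "play_rows", "data": {"moves": [[0.3, 0, 0, 0.5, 0], [0.3, 0, 0, 0.9, 0], [0.3, 0, 0, 0.9, 0], [0.3, 0, 0, 0.9, 0]]}}

```text
t: 3.15
ee_pos: [0.5344, -0.0402, 0.1328]
tool_rot: [[-0.149, 0.989, 0.005], [0.989, 0.149, -0.001], [-0.001, 0.004, -1.0]]
force: [0.5, -0.4, 0.5]
grip_width: 0.03
grip_force: 0.0
```

```bash
python3 -c "
from h import *
plan([.533,-.0405,.042],98.4)"
```

```text
[-0.001 -0.012  0.756] 0.006
```

Call:
{"op": "play_rows", "data": {"moves": [[0.3, 0, -0.01, 0.4, 0], [0.3, 0, -0.01, 0.75, 0], [0.3, 0, -0.01, 0.75, 0]]}}

```text
t: 3.52
ee_pos: [0.5318, -0.04, 0.0397]
tool_rot: [[-0.149, 0.989, -0.001], [0.989, 0.149, 0.0], [0.0, -0.001, -1.0]]
force: [0.8, 0.2, 0.5]
grip_width: 0.0302
grip_force: 0.0
```

Call:
{"op": "play_rows", "data": {"moves": [[1, 0, 0, 0, 0], [1, 0, 0, 0, 0], [1, 0, 0, 0, 0], [1, 0, 0, 0, 0]], "squeeze": 40}}

```text
t: 4.03
ee_pos: [0.5334, -0.0402, 0.0423]
tool_rot: [[-0.149, 0.989, 0.005], [0.989, 0.149, -0.001], [-0.001, 0.005, -1.0]]
force: [-1.1, -0.9, 9.0]
grip_width: 0.0105
grip_force: 39.4
```

Call:
{"op": "play_rows", "data": {"moves": [[1, 0, -0.03, 0, 0], [1, 0, -0.07, 0, 0], [1, 0, -0.12, 0, 0], [1, 0, -0.17, 0, 0], [1, 0, -0.2, 0, 0]]}}

```text
t: 4.65
ee_pos: [0.5099, -0.0437, 0.0423]
tool_rot: [[-0.149, 0.989, 0.006], [0.989, 0.149, -0.001], [-0.002, 0.006, -1.0]]
force: [2.4, 2.1, 7.3]
grip_width: 0.0103
grip_force: 39.5
```

Call:
{"op": "play_rows", "data": {"moves": [[1, 0, -0.01, 0, 0], [1, 0, -0.02, 0, 0], [1, 0, -0.03, 0, 0], [1, 0, -0.04, 0, 0]]}}

```text
t: 5.15
ee_pos: [0.5053, -0.0443, 0.0423]
tool_rot: [[-0.149, 0.989, 0.006], [0.989, 0.149, -0.001], [-0.002, 0.006, -1.0]]
force: [1.8, 2.7, 7.2]
grip_width: 0.0104
grip_force: 39.5
```

Sliding force is about 2 N. I'll continue in small steps.

Call:
{"op": "play_rows", "data": {"moves": [[1, 0, -0.015, 0, 0], [1, 0, -0.03, 0, 0], [1, 0, -0.045, 0, 0], [1, 0, -0.06, 0, 0]]}}

```text
t: 5.65
ee_pos: [0.4982, -0.0454, 0.0423]
tool_rot: [[-0.149, 0.989, 0.006], [0.989, 0.149, -0.001], [-0.002, 0.006, -1.0]]
force: [1.7, 1.6, 8.4]
grip_width: 0.0103
grip_force: 39.5
```

Call:
{"op": "play_rows", "data": {"moves": [[1, 0, -0.015, 0, 0], [1, 0, -0.03, 0, 0], [1, 0, -0.045, 0, 0], [1, 0, -0.06, 0, 0]]}}

```text
t: 6.15
ee_pos: [0.4911, -0.0464, 0.0423]
tool_rot: [[-0.149, 0.989, 0.006], [0.989, 0.149, -0.001], [-0.002, 0.006, -1.0]]
force: [1.1, 2.3, 9.3]
grip_width: 0.0106
grip_force: 39.5
```

Call:
{"op": "play_rows", "data": {"moves": [[1, 0, -0.015, 0, 0], [1, 0, -0.03, 0, 0], [1, 0, -0.045, 0, 0]]}}

```text
t: 6.52
ee_pos: [0.4858, -0.0472, 0.0423]
tool_rot: [[-0.149, 0.989, 0.006], [0.989, 0.149, -0.001], [-0.001, 0.006, -1.0]]
force: [2.0, 3.0, 9.7]
grip_width: 0.0109
grip_force: 39.6
```

Call:
{"op": "play_rows", "data": {"moves": [[1, 0, -0.015, 0, 0], [1, 0, -0.03, 0, 0], [1, 0, -0.045, 0, 0]]}}

```text
t: 6.9
ee_pos: [0.4811, -0.048, 0.0423]
tool_rot: [[-0.149, 0.989, 0.008], [0.989, 0.149, -0.001], [-0.002, 0.008, -1.0]]
force: [14.5, 7.1, -1.8]
grip_width: 0.0105
grip_force: 38.9
```

Force is rising. One more small pull will confirm whether this is the stop.

Call:
{"op": "play_rows", "data": {"moves": [[1, 0, -0.012, 0, 0], [1, 0, -0.025, 0, 0], [1, 0, -0.025, 0, 0]]}}

```text
t: 7.28
ee_pos: [0.4811, -0.048, 0.0425]
tool_rot: [[-0.149, 0.989, 0.015], [0.989, 0.149, -0.0], [-0.003, 0.015, -1.0]]
force: [34.0, 9.7, -15.1]
grip_width: 0.0106
grip_force: 39.1
```

The tray is at its stop: the force reached 34 N with no motion, and the tray front is about 106 mm out, which is within the 84–109 range. Now I'll relax, release and rise.

Call:
{"op": "play_rows", "data": {"moves": [[1, 0, 0.01, 0, 0], [1, 0, 0.025, 0, 0], [0.3, 0, 0.025, 0, 0], [0.3, 0, 0.025, 0, 0], [0.3, 0, 0.025, 0, 0]]}}

```text
t: 7.9
ee_pos: [0.4783, -0.0481, 0.0396]
tool_rot: [[-0.149, 0.989, 0.0], [0.989, 0.149, -0.0], [-0.0, 0.0, -1.0]]
force: [0.1, -0.1, 0.3]
grip_width: 0.0297
grip_force: 0.0
```

Call:
{"op": "play_rows", "data": {"moves": [[0.3, 0, 0, -0.25, 0], [0.3, 0, 0, -0.6, 0], [0.3, 0, 0, -1, 0], [0.3, 0, 0, -1, 0]]}}

```text
t: 8.4
ee_pos: [0.4797, -0.0483, 0.1626]
tool_rot: [[-0.149, 0.989, 0.006], [0.989, 0.149, -0.001], [-0.002, 0.006, -1.0]]
force: [-0.3, -0.4, -0.7]
grip_width: 0.0301
grip_force: 0.0
```

Call:
{"op": "play_rows", "data": {"moves": [[0.3, 0, 0.2, -0.5, 0], [0.3, 0, 0.2, -1, 0], [0.3, 0, 0.2, -1, 0], [0.3, 0, 0.2, -1, 0]]}}

```text
t: 8.9
ee_pos: [0.5017, -0.0444, 0.2779]
tool_rot: [[-0.149, 0.989, -0.002], [0.989, 0.149, 0.0], [0.001, -0.002, -1.0]]
force: [-0.4, 0.7, -0.6]
grip_width: 0.0298
grip_force: 0.0
```

Run:
```python
from h import *
s=ctrl.get_state();print(s["t"],s["ee_pos"],s["force"])
i=ctrl.camera_info("wrist");im,d=ctrl.read_camera("wrist");cv2.imwrite("pics/w2.png",im);np.savez("w2.npz",im=im,d=d,T=i["T"],fov_y=i["fov_y"],cx=i["cx"],cy=i["cy"])
```

```text
8.9 [ 0.5017 -0.0444  0.2779] [-0.3913  0.6993 -0.6171]
```

View pics/w2.png

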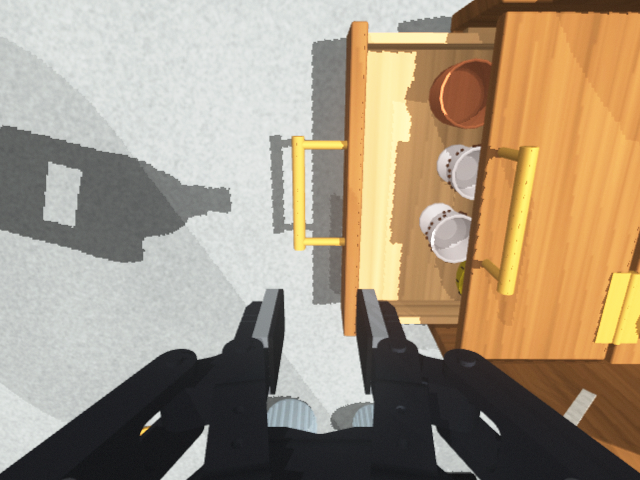

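The tray is fully out and its contents are standing: measuring cup at (460,92), egg cups at (465,170) and (450,235), timer at (462,280). Next I'll refine the shelf pose and measure the tape angle by intersecting pixel rays with the cheek faces.

```bash
cat >> h.py <<'E'
def rays(uv,info):
    f=240/np.tan(np.radians(float(info["fov_y"])/2));uv=np.atleast_2d(uv).astype(float)
    return info["T"][:3,3],np.stack([(uv[:,0]-info["cx"])/f,-(uv[:,1]-info["cy"])/f,-np.ones(len(uv))],-1)@info["T"][:3,:3].T
def shelfR(yaw):
    c,s=np.cos(np.radians(yaw)),np.sin(np.radians(yaw));return np.array([[c,-s,0],[s,c,0],[0,0,1]])
E
cat > tape.py <<'E'
from h import *
def run(O,yaw,verbose=1):
    R=shelfR(yaw);out=[]
    def go(n,im,info,box,yp):
        u0,u1,v0,v1=box;hsv=cv2.cvtColor(im,cv2.COLOR_BGR2HSV)
        m=np.zeros((480,640),bool);m[v0:v1,u0:u1]=((hsv[...,1]<75)&(hsv[...,2]>(85 if n[0]=="s" else 120)))[v0:v1,u0:u1]
        v,u=np.nonzero(m);o,r=rays(np.c_[u,v],info);o=(o-O)@R;r=r@R
        q=o+r*((yp-o[1])/r[:,1])[:,None]
        a=np.c_[-(q[:,0]-.145),q[:,2]-.115];rad=np.hypot(*a.T);k=(rad<.107)&(rad>.04);a=a[k]
        if len(a)<8: print(n,"few",len(a));return
        th=np.arctan2(a[:,1],a[:,0]);e=np.linalg.eigh(np.cov(a.T))[1][:,1];e*=np.sign(e[0])
        k=abs(th-np.median(th))<.12
        if verbose:print(n,k.sum(),"ang mean",th[k].mean().round(4),"dir",np.arctan2(e[1],e[0]).round(4),"rad",rad[(rad<.12)].min().round(3),rad.max().round(3))
        out.append(th[k].mean())
    for n,f,box,yp in(("s-out","scene",(295,320,262,300),-.166),("s+in","scene",(390,412,208,236),.15),
                      ("w1-in","w1",(490,540,330,375),-.15),("w1+in","w1",(560,610,0,22),.15),("w2-in","w2",(560,605,385,430),-.15)):
        if f=="scene":z=np.load("scene0.npz");go(n,z["im"],ctrl.camera_info("scene"),box,yp)
        else:z=np.load(f+".npz");go(n,z["im"],z,box,yp)
    return out
E
python3 - <<'E'
from h import *
import tape
w=np.load("w2.npz");hsv=cv2.cvtColor(w["im"],cv2.COLOR_BGR2HSV)
m=((hsv[...,0]>21)&(hsv[...,0]<35)&(hsv[...,1]>120)&(hsv[...,2]>110)).astype(np.uint8)
for n,(u0,u1,v0,v1),z in(("tray",(288,306,130,255),.06),("flap",(494,542,140,300),.153)):
    a=np.zeros_like(m);a[v0:v1,u0:u1]=m[v0:v1,u0:u1];a=cv2.morphologyEx(a,cv2.MORPH_OPEN,np.ones((8,8)))
    v,u=np.nonzero(a);q=ray(np.c_[u,v],w,z);e=np.linalg.eigh(np.cov(q[:,:2].T))[1][:,1]
    print(n,q.mean(0),cv2.minAreaRect(q[:,:2].astype(np.float32)*1000),np.degrees(np.arctan2(-e[0]*np.sign(e[1]),abs(e[1]))))
tape.run(np.array([.6297,-.0258,0]),8.4)
big=np.hstack([cv2.resize(x,(260,260),interpolation=cv2.INTER_CUBIC) for x in(np.load("scene0.npz")["im"][255:305,285:335],np.load("scene0.npz")["im"][200:250,380:430],np.load("w1.npz")["im"][325:375,490:540])])
cv2.imwrite("pics/tapes.png",big)
E
```

```text
tray [ 0.4833 -0.0511  0.06  ] ((483.40216064453125, -53.08549880981445), (7.944011211395264, 101.72826385498047), 7.92667818069458) 7.930109712616372
flap [ 0.6471 -0.0233  0.153 ] ((647.2574462890625, -25.398818969726562), (7.694727897644043, 107.70147705078125), 8.425843238830566) 8.26057315726206
s-out 47 ang mean 0.6624 dir 0.7411 rad 0.061 0.134
s+in 44 ang mean 0.6694 dir 0.7186 rad 0.061 0.135
w1-in 323 ang mean 0.7012 dir 0.7189 rad 0.056 0.132
w1+in 67 ang mean 0.7404 dir 0.6023 rad 0.065 0.13
w2-in 575 ang mean 0.7064 dir 0.7264 rad 0.056 0.106
```

View pics/tapes.png

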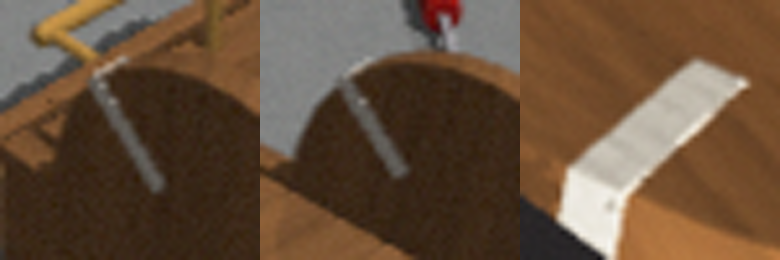

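The tape is pale with clear edges, and its angle comes out at roughly 0.69–0.73 rad. I'll refine it after gripping, using the arc as the robot measures it. Now I'll grasp the flap pull.

```bash
python3 -c "
from h import *
plan([.645,-.0237,.215],98.4)"
```

```text
[-0.007  1.     0.431] 0.007
[-0.001  0.208  0.09 ] -0.0
```

Call:
{"op": "play_rows", "data": {"moves": [[0.3, -0.01, 0.5, 0.1, 0], [0.3, -0.01, 1, 0.3, 0], [0.3, -0.01, 1, 0.3, 0], [0.3, -0.01, 1, 0.3, 0]]}}

```text
t: 9.45
ee_pos: [0.6203, -0.0276, 0.2421]
tool_rot: [[-0.15, 0.989, -0.002], [0.989, 0.15, 0.0], [0.001, -0.002, -1.0]]
force: [-0.2, 0.0, 0.3]
grip_width: 0.03
grip_force: 0.0
```

```bash
python3 -c "
from h import *
plan([.645,-.0237,.135],98.4)"
```

```text
[0.002 0.208 0.892] 0.007
```

Call:
{"op": "play_rows", "data": {"moves": [[0.3, 0, 0.21, 0, 0], [0.3, 0, 0.21, 0.3, 0], [0.3, 0, 0.21, 0.6, 0], [0.3, 0, 0.21, 0.89, 0], [0.3, 0, 0.21, 0.89, 0]]}}

```text
t: 10.07
ee_pos: [0.6443, -0.0241, 0.1358]
tool_rot: [[-0.149, 0.989, -0.003], [0.989, 0.149, 0.0], [0.001, -0.003, -1.0]]
force: [0.3, -1.1, 0.6]
grip_width: 0.0301
grip_force: 0.0
```

Call:
{"op": "play_rows", "data": {"moves": [[1, 0, 0, 0, 0], [1, 0, 0, 0, 0], [1, 0, 0, 0, 0], [1, 0, 0, 0, 0]], "squeeze": 40}}

```text
t: 10.58
ee_pos: [0.643, -0.0246, 0.1389]
tool_rot: [[-0.149, 0.989, -0.007], [0.989, 0.149, -0.001], [0.0, -0.007, -1.0]]
force: [-33.7, -2.6, 11.8]
grip_width: 0.0101
grip_force: 40.3
```

```bash
python3 -c "
from h import *
s=ctrl.get_state();print(s['t'],s['ee_pos'],s['tool_rot'],s['force'],s['moment'],s['grip_width'])"
```

```text
10.575 [ 0.643  -0.0246  0.1389] [[-0.149   0.9888 -0.0066]
 [ 0.9888  0.149  -0.0008]
 [ 0.0002 -0.0066 -1.    ]] [-33.7312  -2.647   11.7678] [-0.5947  5.4386 -0.0045] 0.010113134107194433
```

Sideways force is -34 N because I grasped about 2 mm off-centre. I'll relax the command towards the bar's position.

Call:
{"op": "play_rows", "data": {"moves": [[1, 0, -0.01, -0.01, 0], [1, 0, -0.015, -0.015, 0], [1, 0, -0.015, -0.015, 0]]}}

```text
t: 10.95
ee_pos: [0.6432, -0.0245, 0.1405]
tool_rot: [[-0.149, 0.989, -0.001], [0.989, 0.149, -0.001], [-0.0, -0.001, -1.0]]
force: [-10.1, -1.4, 0.6]
grip_width: 0.0104
grip_force: 39.2
```

Call:
{"op": "play_rows", "data": {"moves": [[0.3, 0, -0.005, 0, 0], [0.3, 0, -0.005, 0, 0], [0.3, 0, -0.005, 0.07, 0], [0.3, 0, -0.005, 0.07, 0], [0.3, 0, -0.005, 0.07, 0]]}}

```text
t: 11.58
ee_pos: [0.6435, -0.0242, 0.1298]
tool_rot: [[-0.149, 0.989, -0.0], [0.989, 0.149, 0.0], [0.0, -0.0, -1.0]]
force: [-0.7, 0.4, -0.0]
grip_width: 0.0297
grip_force: 0.0
```

Call:
{"op": "play_rows", "data": {"moves": [[1, 0, 0, 0, 0], [1, 0, 0, 0, 0], [1, 0, 0, 0, 0], [1, 0, 0, 0, 0]], "squeeze": 50}}

```text
t: 12.08
ee_pos: [0.6427, -0.0243, 0.1301]
tool_rot: [[-0.149, 0.989, -0.002], [0.989, 0.149, -0.0], [0.0, -0.002, -1.0]]
force: [-8.9, 0.4, 4.2]
grip_width: 0.0104
grip_force: 48.8
```

Call:
{"op": "play_rows", "data": {"moves": [[1, 0, 0.013, -0.053, 0], [1, 0, 0.033, -0.106, 0], [1, 0, 0.055, -0.157, 0], [1, 0, 0.08, -0.207, 0], [1, 0, 0.08, -0.207, 0]]}}

```text
t: 12.7
ee_pos: [0.6523, -0.0229, 0.1551]
tool_rot: [[-0.149, 0.989, -0.002], [0.989, 0.149, -0.0], [0.0, -0.002, -1.0]]
force: [-10.7, -1.7, -0.4]
grip_width: 0.0107
grip_force: 48.9
```

```bash
python3 -c "
from h import *
s=ctrl.get_state();print(s['ee_pos'],s['force'],s['moment'])
d=shelfR(8.4).T@(s['ee_pos']-np.array([.6427,-.0243,.1301]));print(d)
b=d[[0,2]]*1000+[-129,38];print(b,np.hypot(*b),np.arctan2(b[1],-b[0])-np.arctan2(38,129))"
```

```text
[ 0.6523 -0.0229  0.1551] [-10.7486  -1.7317  -0.3895] [-0.319   1.9012 -0.0504]
[ 0.0097 -0.      0.025 ]
[-119.2518   62.9743] 134.85826360637185 0.19938600358432662
```

Call:
{"op": "play_rows", "data": {"moves": [[1, 0, 0.023, -0.049, 0], [1, 0, 0.053, -0.096, 0], [1, 0, 0.085, -0.142, 0], [1, 0, 0.12, -0.186, 0], [1, 0, 0.12, -0.186, 0]]}}

```text
t: 13.32
ee_pos: [0.6667, -0.0208, 0.1783]
tool_rot: [[-0.149, 0.989, -0.001], [0.989, 0.149, -0.0], [-0.0, -0.002, -1.0]]
force: [-15.3, -2.3, 6.7]
grip_width: 0.0103
grip_force: 49.4
```

Call:
{"op": "play_rows", "data": {"moves": [[1, 0, 0.035, -0.043, 0], [1, 0, 0.073, -0.083, 0], [1, 0, 0.113, -0.121, 0], [1, 0, 0.156, -0.158, 0], [1, 0, 0.156, -0.158, 0]]}}

```text
t: 13.95
ee_pos: [0.6854, -0.018, 0.1986]
tool_rot: [[-0.149, 0.989, 0.0], [0.989, 0.149, -0.001], [-0.001, 0.0, -1.0]]
force: [-16.9, -0.9, 13.2]
grip_width: 0.01
grip_force: 49.9
```

```bash
cat > ang.py <<'E'
from h import *
s=ctrl.get_state();print(s['t'],s['ee_pos'],s['force'],s['moment'])
d=shelfR(8.4).T@(s['ee_pos']-np.array([.6427,-.0243,.1301]))
b=d[[0,2]]*1000+[-129,38];print(d,b,np.hypot(*b),np.arctan2(b[1],-b[0])-np.arctan2(38,129))
E
python3 ang.py
python3 - <<'E'
from h import *
im,d=ctrl.read_camera("scene");np.savez("scene1.npz",im=im,d=d)
c=cv2.resize(im[195:325,270:450],None,fx=4.4,fy=4.4,interpolation=cv2.INTER_CUBIC);cv2.imwrite("pics/s1.png",c)
E
```

```text
13.95 [ 0.6854 -0.018   0.1986] [-16.9321  -0.9022  13.2145] [-0.3056  2.8889 -0.0099]
[ 0.0432 -0.      0.0685] [-85.794  106.4676] 136.73320609094813 0.6060439646930661
```

View pics/s1.png

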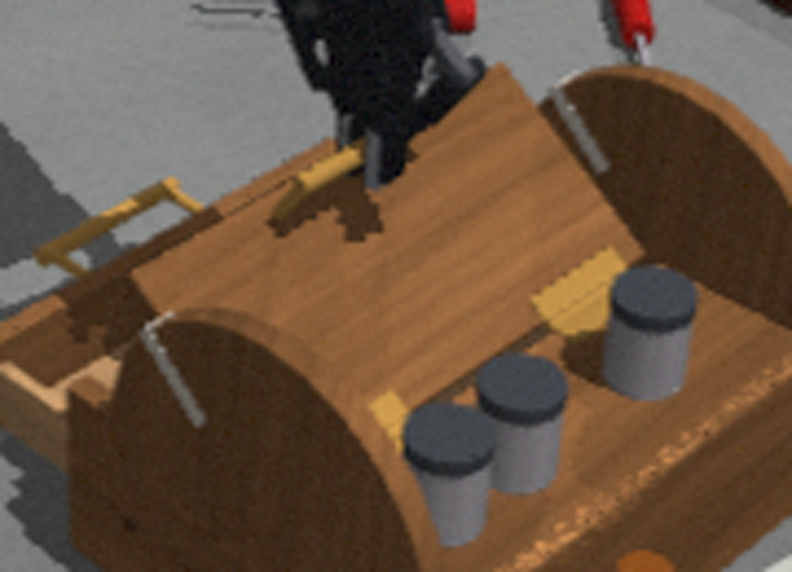

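In the crop, the flap's +y edge runs from (500,65) to (640,250), just below and nearly parallel to the tape at (560,95) to (603,168). I'll measure the flap and tape with the same camera so that calibration errors cancel.

```bash
cat > rel.py <<'E'
from h import *
import sys,tape
from scipy.optimize import least_squares
O=np.array([.6275,-.026,0]);yaw=8.4
def plane(P,box,O=O,yaw=yaw):
    u0,u1,v0,v1=box;q=((P[v0:v1,u0:u1].reshape(-1,3))-O)@shelfR(yaw)
    for _ in range(4):
        c=np.median(q,0) if _==0 else q.mean(0);n=np.linalg.svd(q-c,full_matrices=False)[2][2];n*=np.sign(n[2]);r=(q-c)@n;q=q[abs(r)<2.5*r.std()+1e-5]
    return n,c,r.std(),len(q)
def scene(f):
    z=np.load(f);i=ctrl.camera_info("scene");return z["im"],cloud(z["d"],i),i
def edge(im,i,p0,p1):
    # flap +y top edge: strongest wood->dark gradient along perpendicular profiles
    g=cv2.GaussianBlur(im.astype(np.float32).sum(2),(0,0),.8);p0,p1=np.array(p0,float),np.array(p1,float)
    t=(p1-p0)/np.linalg.norm(p1-p0);n=np.array([-t[1],t[0]]);out=[]
    for a in np.linspace(0,1,25):
        s=np.arange(-4,4.01,.25);q=(p0+a*(p1-p0)+s[:,None]*n).astype(np.float32)
        pr=cv2.remap(g,q[:,:1],q[:,1:],cv2.INTER_LINEAR)[:,0];out.append(q[np.argmax(abs(np.gradient(pr)))])
    return np.array(out)
if __name__=="__main__":
    im,P,i=scene(sys.argv[1])
    c=lambda x,y:(270+x/4.4,195+y/4.4)
    n,cc,sd,N=plane(P,tuple(int(k) for k in(*[c(x,0)[0] for x in(400,520)],*[c(0,y)[1] for y in(170,260)])))
    print("flap plane n",n,"angle",np.arctan2(n[0],n[2]),"sd",sd,N,"hinge z at x=.145:",cc[2]-((.145-cc[0])*n[0]+(0-cc[1])*n[1])/n[2])
    e=edge(im,i,c(*eval(sys.argv[2])),c(*eval(sys.argv[3])));o,r=rays(e,i);R=shelfR(yaw);o=(o-O)@R;r=r@R
    q=o+r*((.145-o[1])/r[:,1])[:,None];a=np.c_[.145-q[:,0],q[:,2]-.115];th=np.arctan2(a[:,1],a[:,0]);print("edge th",np.c_[np.hypot(*a.T),th][::3].round(3).tolist(),"fit dir",np.arctan(np.polyfit(a[:,0],a[:,1],1)))
    tape.run(O,yaw)
E
python3 - <<'E'
from rel import *
from scipy.optimize import least_squares
D=np.array([[.6427,-.0243,.1301],[.6523,-.0229,.1551],[.6667,-.0208,.1783],[.6854,-.018,.1986]])
d=((D-D[0])@shelfR(8.4))[:,[0,2]]*1000
s=least_squares(lambda c:np.hypot(*(d-c).T)-134.5,[129,-38]);print("centre",s.x,s.fun, [np.arctan2(*(x-s.x)[::-1]*[1,-1]) for x in d])
im,P,i=scene("scene0.npz");c=lambda x,y:(265+x/3.5,195+y/3.5)
b=lambda x0,x1,y0,y1:(int(c(x0,0)[0]),int(c(x1,0)[0]),int(c(0,y0)[1]),int(c(0,y1)[1]))
n,cc,sd,N=plane(P,b(300,430,180,260));print("shut flap n",n,sd,N,cc)
im,P,i=scene("scene1.npz")
E
python3 rel.py scene1.npz "(520,92)" "(625,230)"
```

```text
centre [130.2629 -34.247 ] [ 0.1896 -0.1674 -0.2039  0.1977] [np.float64(0.2570890120721754), np.float64(0.456765117527543), np.float64(0.661016840533936), np.float64(0.8676277348107895)]
shut flap n [-0.0016  0.0029  1.    ] 0.0017615666537017433 823 [0.0686 0.0441 0.1159]
flap plane n [-0.3993  0.4102  0.82  ] angle -0.4531358365794317 sd 0.014404309710011486 588 hinge z at x=.145: 0.2176121398728014
edge th [[0.12, 0.567], [0.108, 0.566], [0.095, 0.679], [0.083, 0.552], [0.071, 0.534], [0.059, 0.541], [0.047, 0.532], [0.035, 0.49], [0.023, 0.444]] fit dir [ 0.6105 -0.0035]
s-out 50 ang mean 0.6778 dir 0.7457 rad 0.06 0.132
s+in 46 ang mean 0.6851 dir 0.7201 rad 0.06 0.133
w1-in 334 ang mean 0.7201 dir 0.7183 rad 0.054 0.131
w1+in 75 ang mean 0.754 dir 0.6156 rad 0.063 0.128
w2-in 575 ang mean 0.7251 dir 0.7264 rad 0.055 0.105
```

Call:
{"op": "play_rows", "data": {"moves": [[1, 0, 0.02, -0.025, 0], [1, 0, 0.05, -0.05, 0], [1, 0, 0.083, -0.072, 0], [1, 0, 0.083, -0.072, 0]]}}

```text
t: 14.5
ee_pos: [0.6955, -0.0165, 0.2069]
tool_rot: [[-0.149, 0.989, 0.001], [0.989, 0.149, -0.0], [-0.001, 0.001, -1.0]]
force: [-11.5, -2.1, 10.7]
grip_width: 0.0101
grip_force: 49.6
```

```bash
python3 ang.py
python3 - <<'E'
from h import *
im,d=ctrl.read_camera("scene");np.savez("scene2.npz",im=im,d=d)
i=ctrl.camera_info("wrist");w,d=ctrl.read_camera("wrist");np.savez("w3.npz",im=w,d=d,T=i["T"],fov_y=i["fov_y"],cx=i["cx"],cy=i["cy"])
a=cv2.resize(im[195:270,350:430],(400,375),interpolation=cv2.INTER_CUBIC)
b=cv2.resize(w[:,320:],(400,600),interpolation=cv2.INTER_CUBIC)
c=np.zeros((600,800,3),np.uint8);c[:375,:400]=a;c[:,400:]=b;cv2.imwrite("pics/s2.png",c)
E
```

```text
14.5 [ 0.6955 -0.0165  0.2069] [-11.4604  -2.0692  10.702 ] [-0.2723  2.0216 -0.053 ]
[ 0.0534 -0.      0.0768] [-75.5858 114.7898] 137.44057949617846 0.7020175637557421
```

View pics/s2.png

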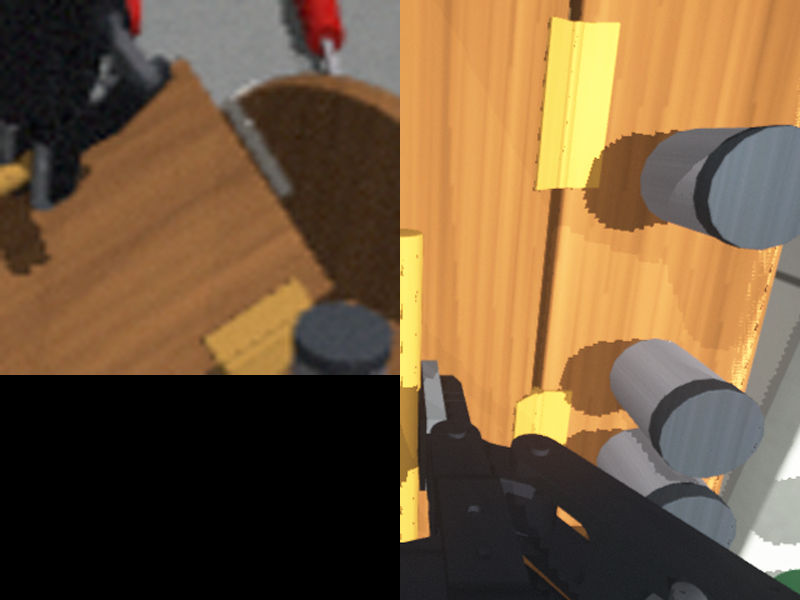

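The scene crop (left) shows the flap's edge almost at the lower border of the tape, which is still fully visible from (235,105) to (283,190). So the flap still has to rise a little. I'll quantify that in this camera's own frame.

```bash
cat > fit.py <<'E'
from rel import *
def toface(px,i,yp):
    o,r=rays(px,i);R=shelfR(yaw);o=(o-O)@R;r=r@R;q=o+r*((yp-o[1])/r[:,1])[:,None];return np.c_[.145-q[:,0],q[:,2]-.115]*1000
def line(a):
    vx,vy,x,y=cv2.fitLine(a.astype(np.float32),cv2.DIST_HUBER,0,.01,.01).ravel();s=np.sign(vx);d=np.array([vx,vy])*s;n=np.array([-d[1],d[0]])
    return np.arctan2(d[1],d[0]),n@np.array([x,y])   # direction, signed offset from hinge
def edgepix(im,p0,p1,rng=2.5):
    b,g,r=[x.astype(np.float32) for x in cv2.split(im)];f=cv2.GaussianBlur(r-b,(0,0),.7)   # wood is orange, tape/dark not
    p0,p1=np.array(p0,float),np.array(p1,float);t=(p1-p0)/np.linalg.norm(p1-p0);n=np.array([t[1],-t[0]]);out=[]
    for a in np.linspace(0,1,41):
        s=np.arange(-rng,rng+.01,.1);q=(p0+a*(p1-p0)+s[:,None]*n).astype(np.float32)
        pr=cv2.remap(f,q[:,:1],q[:,1:],cv2.INTER_CUBIC)[:,0];out.append(q[np.argmin(np.gradient(pr))])
    return np.array(out)
def tapepix(im,box,lo):
    hsv=cv2.cvtColor(im,cv2.COLOR_BGR2HSV);u0,u1,v0,v1=box;w=np.zeros((480,640));w[v0:v1,u0:u1]=((hsv[...,1]<90)&(hsv[...,2]>lo))[v0:v1,u0:u1]
    v,u=np.nonzero(w);return np.c_[u,v]
if __name__=="__main__":
    i=ctrl.camera_info("scene")
    E=[]
    for f,p0,p1 in(("scene1.npz",(388,215.5),(413,249)),("scene2.npz",(389.5,212.5),(415,251))):
        im=np.load(f)["im"];e=edgepix(im,p0,p1);a=toface(e,i,.145);th,off=line(a);print(f,"edge dir",th.round(4),"off mm",off.round(2));E.append(off)
    for f,k in(("scene0.npz","+"),("scene1.npz","+"),("scene2.npz","+")):
        im=np.load(f)["im"];px=tapepix(im,(393,411,213,237),70);a=toface(px,i,.15);rad=np.hypot(*a.T);a=a[(rad<106)&(rad>50)];th,off=line(a)
        m=a.mean(0);r=np.hypot(*m);t=np.arctan2(m[1],m[0]);print(f,len(a),"tape dir",th.round(4),"off",off.round(2),"mean ang",t.round(4),"r",r.round(1),"-> corrected",(t-np.mean(E)/r).round(4))
E
python3 fit.py
```

```text
scene1.npz edge dir 0.5938 off mm -3.63
scene2.npz edge dir 0.6958 off mm -3.13
scene0.npz 71 tape dir 0.7071 off -1.54 mean ang 0.6871 r 82.3 -> corrected 0.7282
scene1.npz 73 tape dir 0.7222 off -3.02 mean ang 0.6848 r 81.9 -> corrected 0.726
scene2.npz 71 tape dir 0.7261 off -3.29 mean ang 0.6854 r 82.3 -> corrected 0.7265
```

Edge and tape directions (0.696 vs 0.726) and offset-corrected angles both say to raise by about 0.028 rad.

Call:
{"op": "play_rows", "data": {"moves": [[1, 0, 0.012, -0.011, 0], [1, 0, 0.023, -0.02, 0], [1, 0, 0.023, -0.02, 0], [1, 0, 0.023, -0.02, 0]]}}

```text
t: 15.1
ee_pos: [0.698, -0.0161, 0.2087]
tool_rot: [[-0.149, 0.989, 0.0], [0.989, 0.149, -0.0], [-0.0, 0.0, -1.0]]
force: [-10.1, -1.3, 6.0]
grip_width: 0.0105
grip_force: 49.2
```

```bash
python3 ang.py
python3 - <<'E'
from fit import *
i=ctrl.camera_info("scene")
ims=[ctrl.read_camera("scene")[0].astype(np.float32) for _ in range(3)];im=np.mean(ims,0).round().astype(np.uint8);np.savez("scene3.npz",im=im)
e=edgepix(im,(389.5,211.5),(415,251));th,off=line(toface(e,i,.145));print("edge",th,off,"apparent at r82",th+off/82)
t,_=ctrl.read_camera("top")
c=np.hstack([cv2.resize(im[195:265,290:430],(800,400),interpolation=cv2.INTER_CUBIC)])
c=np.vstack([c,cv2.resize(t[200:235,230:370],(800,200),interpolation=cv2.INTER_CUBIC)]);cv2.imwrite("pics/s3.png",c)
print(ctrl.get_state()["joint_vel"])
E
```

```text
15.1 [ 0.698  -0.0161  0.2087] [-10.1008  -1.3006   6.0249] [-0.2879  1.8435 -0.0511]
[ 0.0559 -0.      0.0786] [-73.0602 116.5667] 137.57028681080735 0.7244563312243778
edge 0.7074581 -3.289135 apparent at r82 0.66734666
[ 0.0707 -0.054  -0.0472 -0.0318  0.0109  0.0196]
```

View pics/s3.png

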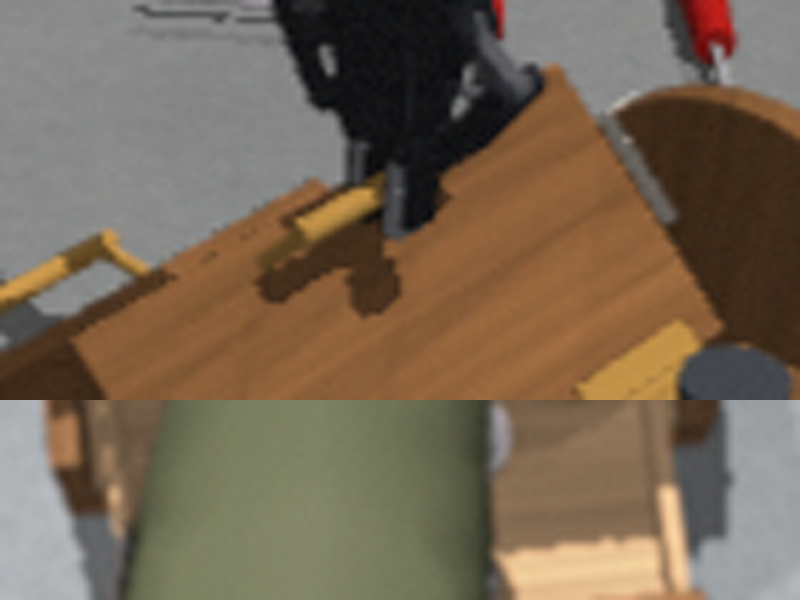

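The flap edge now just cuts into the lower part of the tape, at crop (610,120)–(670,215). Everything else is unchanged. As a check, I'll use how much of the tape is covered.

Run:
```python
from fit import *
i=ctrl.camera_info("scene");R=shelfR(yaw)
# shift across tape of a line at y=.145 seen on y=.15, perpendicular to direction .73
h=O+R@np.array([.145-.082*np.cos(.73),.145,.115+.082*np.sin(.73)]);uv=project(h,i);a=toface(uv[None],i,.15)[0];n=np.array([-np.sin(.73),np.cos(.73)])
print("parallax shift mm",n@a, "px/mm", np.linalg.norm(project(h+R@np.array([-n[0],0,n[1]])*.001,i)-uv))
# mean cross-tape profile (low r-b = tape) in face coords, radii 65..100
for f in("scene0","scene1","scene2","scene3"):
    im=np.load(f+".npz")["im"].astype(np.float32);b,g,r=cv2.split(im)
    s=np.arange(-12,12.1,1.5);prof=[]
    for x in s:
        row=[]
        for rad in np.arange(66,99,2.):
            p=np.array([np.cos(.725),np.sin(.725)])*rad+n*(x-3.2);w=O+R@np.array([.145-p[0]/1000,.15,.115+p[1]/1000]);u=project(w,i).astype(np.float32)
            row.append([cv2.remap(c,u[:1].reshape(1,1),u[1:].reshape(1,1),cv2.INTER_LINEAR)[0,0] for c in(b,r-b)])
        prof.append(np.mean(row,0))
    prof=np.array(prof);print(f,"blue",prof[:,0].round().astype(int),"\n   r-b",prof[:,1].round().astype(int))
print(s)
```

```text
parallax shift mm -5.46775588205017 px/mm 0.2759781722645579
scene0 blue [22 24 28 39 53 68 78 84 87 87 83 71 56 42 30 24 22] 
   r-b [36 34 32 28 21 16 12 10  9 10 12 15 20 26 30 33 34]
scene1 blue [26 27 31 42 57 73 83 89 92 92 88 76 60 45 33 27 24] 
   r-b [40 37 34 28 22 16 12 11 10 10 12 16 22 28 32 35 36]
scene2 blue [54 49 46 50 60 72 82 88 91 91 87 76 61 45 33 26 24] 
   r-b [78 71 59 44 29 18 13 11 11 11 13 16 21 28 33 35 36]
scene3 blue [55 54 53 56 64 75 83 89 92 92 88 76 61 45 32 26 25] 
   r-b [82 79 71 57 39 23 14 11 10 11 13 16 21 28 33 35 35]
[-12.  -10.5  -9.   -7.5  -6.   -4.5  -3.   -1.5   0.    1.5   3.    4.5
   6.    7.5   9.   10.5  12. ]
```

Run:
```python
from fit import *
w=np.load("w1.npz")
px=np.array([[(569-520)/5.2+490-.4,168/5.2+325-.4],[(622-520)/5.2+490-.4,190/5.2+325-.4],[(695-520)/5.2+490-.4,60/5.2+325-.4],[(748-520)/5.2+490-.4,84/5.2+325-.4]])
import fit
for Ox,Oy in((.6297,-.026),(.6285,-.026),(.6297,-.025),(.6297,-.027),(.6275,-.026)):
    fit.O=np.array([Ox,Oy,0]);a=toface(px,w,-.15);m=[a[:2].mean(0),a[2:].mean(0)]
    print(Ox,Oy,[ (np.hypot(*q).round(1),np.arctan2(q[1],q[0]).round(3)) for q in m],"dir",np.arctan2(*(m[0]-m[1])[::-1]).round(3),"widths",np.linalg.norm(a[0]-a[1]).round(1),np.linalg.norm(a[2]-a[3]).round(1))
```

```text
0.6297 -0.026 [(np.float64(110.9), np.float64(0.701)), (np.float64(56.3), np.float64(0.698))] dir 0.704 widths 9.4 10.5
0.6285 -0.026 [(np.float64(110.2), np.float64(0.709)), (np.float64(55.7), np.float64(0.713))] dir 0.704 widths 9.4 10.5
0.6297 -0.025 [(np.float64(112.5), np.float64(0.705)), (np.float64(58.2), np.float64(0.706))] dir 0.704 widths 9.4 10.5
0.6297 -0.027 [(np.float64(109.3), np.float64(0.697)), (np.float64(54.5), np.float64(0.69))] dir 0.704 widths 9.5 10.6
0.6275 -0.026 [(np.float64(109.7), np.float64(0.715)), (np.float64(55.2), np.float64(0.726))] dir 0.704 widths 9.4 10.5
```

Run:
```python
from rel import *
def rep(n,P,box):
    q=plane(P,box);print(n,"tilt",np.arctan2(q[0][0],q[0][2]).round(4),"ny",q[0][1].round(4),"sd mm",(q[2]*1e3).round(2),q[3], "hinge-line z at x=.145", (q[1][2]-((.145-q[1][0])*q[0][0]-q[1][1]*q[0][1])/q[0][2]).round(4))
w=np.load("w1.npz");rep("w1 shut",cloud(w["d"],w),(485,570,60,230))
w=np.load("w3.npz");P=cloud(w["d"],w);rep("w3 fixed",P,(450,500,10,90));rep("w3 flap",P,(345,420,10,170))
for f in("scene0","scene1","scene2"):
    z=np.load(f+".npz");P=cloud(z["d"],ctrl.camera_info("scene"));rep(f,P,(365,392,230,260))
i=ctrl.camera_info("wrist");w,d=ctrl.read_camera("wrist");rep("w now",cloud(d,i),(345,420,10,170))
_,d=ctrl.read_camera("scene");rep("scene now",cloud(d,ctrl.camera_info("scene")),(365,392,230,260))
```

```text
w1 shut tilt 0.0001 ny 0.0002 sd mm 0.75 14061 hinge-line z at x=.145 0.1162
w3 fixed tilt 0.1592 ny 0.0148 sd mm 0.98 3783 hinge-line z at x=.145 0.121
w3 flap tilt 0.6875 ny 0.0011 sd mm 0.44 11734 hinge-line z at x=.145 0.1154
scene0 tilt -1.5145 ny -0.6135 sd mm 19.48 810 hinge-line z at x=.145 0.3907
scene1 tilt 0.5974 ny 0.0087 sd mm 2.31 793 hinge-line z at x=.145 0.1147
scene2 tilt 1.4396 ny 0.6542 sd mm 18.33 810 hinge-line z at x=.145 0.0883
w now tilt 0.7102 ny 0.0008 sd mm 0.42 11747 hinge-line z at x=.145 0.1154
scene now tilt 0.7082 ny 0.0088 sd mm 2.32 800 hinge-line z at x=.145 0.1149
```

Depth plane fits and edge fits agree that the flap is now at 0.710, while the tape estimates centre on about 0.721. I'll nudge it up by 0.011.

Call:
{"op": "play_rows", "data": {"moves": [[1, 0, 0.006, -0.005, 0], [1, 0, 0.011, -0.009, 0], [1, 0, 0.011, -0.009, 0], [1, 0, 0.011, -0.009, 0], [1, 0, 0.011, -0.009, 0]]}}

```text
t: 16.02
ee_pos: [0.6992, -0.016, 0.2095]
tool_rot: [[-0.149, 0.989, -0.0], [0.989, 0.149, -0.0], [-0.0, -0.0, -1.0]]
force: [-9.3, -1.5, 5.5]
grip_width: 0.0107
grip_force: 49.0
```

Run:
```python
from rel import *
i=ctrl.camera_info("wrist");w,d=ctrl.read_camera("wrist");q=plane(cloud(d,i),(345,420,10,170));print(np.arctan2(q[0][0],q[0][2]))
s=ctrl.get_state();print(s["t"],s["force"],s["grip_width"],s["grip_force"],s["joint_vel"])
# tray still out: pull in the scene depth vs earlier image
a=np.load("scene1.npz")["im"][225:275,275:320].astype(int);b=ctrl.read_camera("scene")[0][225:275,275:320].astype(int);print("tray pull region diff",abs(a-b).mean())
```

```text
0.7216802584723312
16.075 [-9.8829 -1.8657  5.35  ] 0.010125591145827808 48.99203181266785 [-0.1403 -0.0292 -0.1147 -0.0837 -0.018   0.1024]
tray pull region diff 6.400296296296296
```

```bash
python3 -c "
from cell import ctrl
print(ctrl.close_job())"
```

```text
the job is handed in; nothing more can be done
None
```

I pulled the tray out to its stop (about 106 mm out), lifted the flap to 0.72 rad and am holding it by its pull; the tape measured between 0.70 and 0.73 rad, so the flap should line up to within about 0.02 rad, and I handed the job in at 16 s.

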